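Zero the gauge readout under its push-latch flap

TASK

Zero the gauge readout: press down on the free front part of its closed flap and let go so that it pops up, press the round key underneath fully down and let it come back, then swing the flap down again and press it until it latches and stays shut. Do all of it with the fingertips or the outside of the fingers: pinch or lift nothing, keep the oblong key beside the round one unpressed, and leave the box and the things about it where they are.

Things in the scene. Friction and masses are not known exactly. Their poses are not given: they have to be found in the camera images.
- readout: the gauge readout: a grey box, loose on rubber feet, about 1.8 kg, 150 mm deep (its x) x 230 wide (y) x 58 high (z, up). Origin: middle of its underside; x from its front (robot side) to its rear, y to its left. Display in the left half of its level top; a flap, flush with the top, fills the right half and covers a 20 mm deep recess (x -48 to 57, y -106 to 8 mm)
- flap (a joint): flap angle, rad: 0 latched flush (reads 0 to 0.02 at rest), negative while pressed in (to its stop at -0.072), 1.85 fully open, leaning back a little. Push-push latch: press it in to its stop and let go, and a damped sprung hinge (at most 0.15 N m) swings it open in 1 to 2 s. To shut, swing it down, press it in to its stop and let go: it stays at 0. Pressed once more it is freed again
- flap_hinge (a point): point on the hinge axis, mid-width of the flap, fixed to the box at (52, -49, 56) mm. Axis along the box's y. The flap (4 mm thick, 110 mm wide) reaches 98 mm from the axis, forward (-x) when shut, with a 30 mm deep latch tongue below it 84 mm out. Open it stands up, outer face to the rear: push that face from behind, forward and down, to shut it
- flap_press (a point): where the flap is pressed: a round moulded pad, 23 mm across, on its outer face, 78 mm from the hinge axis, mid-width; moves with the flap. From flush to its stop it goes down 5.6 mm here, at about 3 N
- round_key (a joint): travel of the round key in m: 0 up, 0.004 fully down; it springs back and needs about 4 N
- round_key_top (a point): middle of the top of the round key (22 mm across, pressed straight down), in the left half of the recess at (-10, -19, 48) mm of the box, 10 mm below the box's top
- oblong_key (a joint): travel of the oblong key in m: 0 up, 0.004 down; it is to stay up
- oblong_key_top (a point): middle of the top of the oblong key (30 x 14 mm, long side along the box's x), in the right half of the recess at (-10, -79, 48) mm of the box, 60 mm from the round key
- tray: blue tray of bearing rings, 233 x 247 x 27 mm, as large as the readout box; origin at the middle of its underside; bystander
- cage_ring: loose gold bearing cage ring, 30 mm across, 9 mm high, lying on the box's top behind the display; origin at the middle of its underside; bystander
- spacer_ring: loose gold spacer ring, 26 mm across, 8 mm high, lying on the desk in front of the box; origin at the middle of its underside; bystander
- micrometer: micrometer, 46 x 140 x 14 mm, on the desk further back; bystander
- mouse: black computer mouse, 104 x 58 x 37 mm, on the desk at the back left; bystander
- caliper: digital caliper, 72 x 235 x 15 mm, lying at the left; bystander
- screwdriver: precision screwdriver, 11 x 143 x 11 mm, at the back right; bystander

How it is judged (in metres and radians):
On the way, in this order (a step that is already met when the one before it is completed fails the run):
1. the flap has popped open (value of joint flap above 1.5 rad), for 0.2 s.
2. the round key is pressed down while the flap stands open (value of joint round_key above 0.0032 m and value of joint flap above 1.2 rad), for 0.05 s.
At the end, for the whole second after the job is handed in: The flap is latched shut (its joint within 0.035 rad of flush with nothing pressing it), the round key is back up, the oblong key up, and the box stands level, at rest, within 25 mm of where it was (value of joint flap between -0.035 and 0.035 rad and value of joint each of round_key, oblong_key below 0.001 m and distance of readout from where it was at the start of the episode below 0.025 m and angle between readout's own z axis and vertical below 0.03 rad and linear speed of readout below 0.02 m/s); the robot touches nothing.
It fails at once if the oblong key is pressed (more than 2 mm) (value of joint oblong_key above 0.002 m).
It fails at once if the readout box is lifted (10 mm), tipped or shoved more than 25 mm (height (world z) of readout above 0.01 m or angle between readout's own z axis and vertical above 0.15 rad or distance of readout from where it was at the start of the episode above 0.025 m).
It fails at once if a bystander is lifted, carried or knocked more than 25 mm from its place (distance of any of tray, cage_ring, spacer_ring, micrometer, mouse, caliper, screwdriver from where it was at the start of the episode above 0.025 m).
It also fails if it takes over 58 s, if anything falls off the work surface, if the arm or the gripper's body presses on something with over 40 N, if the wrist force passes 120 N, or if a joint passes its speed limit or range.

ROBOT

A 6-joint arm with a two-finger parallel gripper is mounted at the origin on a cart in front of the work surface, level with it; the furniture and walls round the work are solid. World frame = base frame: x ahead of the robot, y to its left, z up, the work surface at z = 0. Lengths are in mm, angles in rad, forces in N, time in s.
With the tool pointing down it reaches from about 300 to 775 mm from the base axis. Payload 14.6 kg.
Tool frame: the origin (TCP) lies between the finger pads; the fingertips stand 25 mm ahead of it and the grasp point (between the pads) lies 6 mm ahead of it; z points along the fingers, y is the line along which they close (so a half turn about z gives the same grasp; the last joint's range is limited). The gripper opens to 94 mm and grips with 3 to 60 N. Pads are 16 mm wide; open, the fingers measure 119 mm over their backs; the gripper's body (75 mm by 177 mm) begins 78 mm behind the grasp point.
Start: joints at [1.251, 0.3, 1.521, -0, 1.321, -0.067], TCP at [137.562, 532.509, 191.146] pointing down, gripper open.
Joint ranges: [-3.03, 3.03], [-0.79, 2.21], [0.23, 2.52], [-1.04, 4.18], [0, 3.07], [-2.55, 2.55]. Speed limits (rad/s): [2.22, 2.22, 2.57, 3.14, 3.14, 3.14].

INTERFACE

Orientations are given as [roll, pitch, yaw] about the fixed x, y, z axes, in that order (R = Rz(yaw) Ry(pitch) Rx(roll)).
In Python, from cell import manip gives the robot as it stands. The module is installed in compiled form; this text tells all that it offers.
- The arm moves only by the tool step_arm, never from a script. Its argument "series" is one flat list of numbers, 5 for each row, row after row: the shift along the world's x, y, z in mm, then the turn about the world's z in rad, then the closure, from 0 (fully open) to 1 (shut). In form: [dx, dy, dz, spin, jaw, dx, dy, dz, spin, jaw, ...]. A call has 1 to 20 rows; each row shifts and turns the commanded pose from where the row before left it; what a row does not reach is not made up. A row lasts 1/8 s, in which the tool goes at most 62.5 mm and 10.7 degrees, less where a joint would pass 70% of its speed; a pose out of reach is approached as far as the arm can. A call is refused whole if a number of a shift passes 62.5 or a number of a turn 0.188, either way. A call with a gripper value outside its range is refused whole. The fingers move at their own pace and stop on an object; "squeeze" is the grip in N (left out, the last holds). Time passes only in rows, so rows that do not move let the fingers close. It gives the time, the measured TCP pose, the force, the opening and the grip force at its end, in the units of the state.
- manip.read_state(): the state, without advancing time (a new reading comes with each control period).
- manip.camera(name): name is "scene" or "top"; returns (picture, depth): 420x560x3 uint8, blue, green, red; 420x560 float32, mm along the optical axis (not along the pixel's ray), 0 where there is no reading.
- manip.camera_info(name): a dict with "fovy" (degrees; the focal length in pixels is half the picture's height over the tangent of half this angle, whatever the lens; pixels are square), "cx", "cy" (the principal point, pixels), "k1" (the pictures are not rectified: a ray, as slopes to the right and down, at radius r is drawn at 1 + k1 r^2 times it, then the intrinsics apply), "eye" and "orientation" of the camera in the world. Camera axes: x right, y down, z forward; pixel columns grow to the right and rows downward; lengths in mm; the calibration is good to about 2 mm. A picture is of the moment at which its call begins. camera_info takes no time and is no camera call.
- manip.sign_off(): hands the job in; it is judged then, once.
The state is a dict: "clock": time; "joints": joint angles; "qd": joint speeds; "effort": joint torques, N m; "eef_pos": TCP position; "eef_rot": TCP orientation; "wrist_force": force on the tool from outside, world axes, zero at the start; "moment": the same for the moment, N m; "finger_gap": finger opening in mm; "finger_force": force on a finger pad.
Only numpy, scipy, OpenCV 4.12 (cv2) and the standard library are available. Lean on these libraries where they do the work, as an engineer would, in place of code of your own. Each camera call takes 0.05 s, during which the arm holds its last target. There are 200 camera calls.

## Working session

There is one attempt and no reset: what is moved stays moved. The work goes in short steps, Python scripts to look and compute and a tool call to move; the robot and the scene stay as the last step left them, time stands still between calls to the robot, and variables do not carry over. Pictures are saved under pics/ and viewed, at most 10 in all, crops included, and the job is handed in when it is done.

Besides the shell and the picture viewer there is one more tool, called after "Request:" as name(argument=value, ...), one argument or row to a line, values as JSON. step_arm: Moves the arm, as the interface text tells. Its arguments: {"type":"object","properties":{"series":{"type":"array"},"squeeze":{"type":"number"}},"required":["series"]}

```bash
mkdir -p pics; cat > h.py <<'E'
import numpy as np, cv2
from cell import manip
from scipy.spatial.transform import Rotation as R
def info(n):
    c=manip.camera_info(n); f=210/np.tan(np.radians(c['fovy'])/2); o=np.array(c['orientation'],float)
    M=o if o.shape==(3,3) else R.from_euler('xyz',o).as_matrix()
    return c,f,M,np.array(c['eye'],float)
def rays(n,px):
    c,f,M,e=info(n); K=np.array([[f,0,c['cx']],[0,f,c['cy']],[0,0,1]])
    u=cv2.undistortPoints(np.array(px,float).reshape(-1,1,2),K,np.array([c['k1'],0,0,0,0.]))[:,0]
    return e,np.c_[u,np.ones(len(u))]@M.T
def plane(n,px,z):
    e,d=rays(n,px); return e+d*((z-e[2])/d[:,2])[:,None]
def world(n,px,dep):
    e,d=rays(n,px); return e+d*np.array([dep[int(round(v)),int(round(u))] for u,v in px])[:,None]
E
python3 - <<'E'
from h import *
for n in('scene','top'):
    p,d=manip.camera(n); cv2.imwrite(f'pics/{n}0.png',p); np.save(f'{n}0.npy',d); print(manip.camera_info(n))
print(manip.read_state())
E
```

```text
{'fovy': 44.85433570782846, 'cx': 278.4132991709109, 'cy': 215.7914782844249, 'k1': 0.0481117361927736, 'eye': array([   -4.21388802, -1041.3433049 ,   848.38638797]), 'orientation': array([-2.12961731,  0.01506865, -0.48202293])}
{'fovy': 54.8416853661474, 'cx': 277.9125371310267, 'cy': 207.95876642117912, 'k1': -0.03017290106491153, 'eye': array([ 322.57189943,   71.95486439, 1268.90640494]), 'orientation': array([-2.9356625 , -0.00579968, -1.58216028])}
{'clock': 0.1, 'joints': array([ 1.25137033e+00,  3.00421670e-01,  1.52153293e+00, -3.03282941e-06,
        1.32070252e+00, -6.65783069e-02]), 'qd': array([ 0.00022691, -0.00105132, -0.0011599 , -0.00022458, -0.00277291,
       -0.00203517]), 'effort': array([ 1.03213697e-03, -5.32659960e+01, -3.53285587e+01,  7.08943186e-02,
        2.35424400e-02, -5.58960767e-05]), 'eef_pos': array([137.50005178, 532.26868738, 190.63382126]), 'eef_rot': array([-3.14053035e+00, -6.78866293e-05,  2.88874568e+00]), 'wrist_force': array([-0.41628864,  0.22556471, -0.15298621]), 'moment': array([-0.02778698, -0.04196561,  0.01998553]), 'finger_force': 0.0, 'finger_gap': 94.11456659317204}
```

View pics/scene0.png

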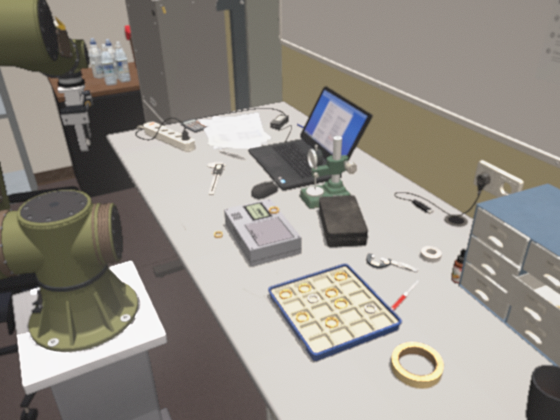

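View pics/top0.png

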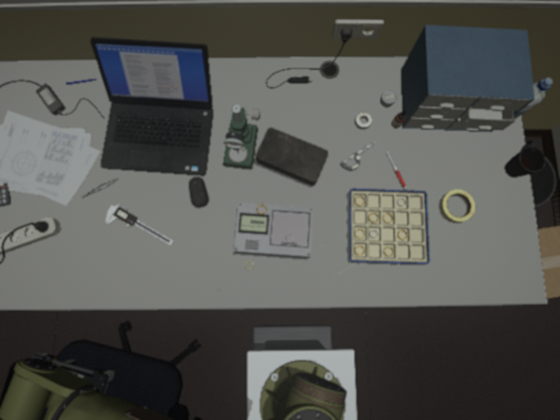

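The scene view shows the grey box at about (262,230), flap on its right half. In the top view the box spans (235–312, 204–256): flap around (291,229), ring on its rear edge at (262,209), spacer ring at (249,265), tray to the right from column 348. Next I'll measure the box from the height map.

```bash
python3 - <<'E'
from h import *
p=cv2.imread('pics/top0.png'); d=np.load('top0.npy')
vv,uu=np.mgrid[190:275,220:330]; px=np.c_[uu.ravel(),vv.ravel()]
W=world('top',px,d); Z=W[:,2].reshape(vv.shape)
print(np.percentile(Z,[5,30,50,60,70,80,95]))
m=((Z>48)&(Z<64)).astype(np.uint8)
n,l,s,_=cv2.connectedComponentsWithStats(m); k=1+s[1:,4].argmax(); sel=(l==k).ravel()
print(s[k]); print('z',np.median(W[sel,2]))
pts=plane('top',px[sel],58)[:,:2].astype(np.float32)
r=cv2.minAreaRect(pts);print('rect',r, cv2.boxPoints(r))
cv2.imwrite('pics/c1.png',np.hstack([cv2.resize(p[190:275,220:330],None,fx=3.6,fy=3.6,interpolation=2),cv2.resize(cv2.imread('pics/scene0.png')[185:270,210:320],None,fx=3.6,fy=3.6,interpolation=2)]))
E
```

```text
[-2.07935234  1.51104163  4.21903975 41.64327412 57.95801256 59.83213416
 62.69921883]
[  13   12   80   55 3522]
z 59.693235793232816
rect ((512.630615234375, 77.56377410888672), (230.22201538085938, 151.14431762695312), 85.2394027709961) [[427.7658   -30.87819 ]
 [578.38873  -43.422043]
 [597.4954   186.00574 ]
 [446.8725   198.54959 ]]
```

View pics/c1.png

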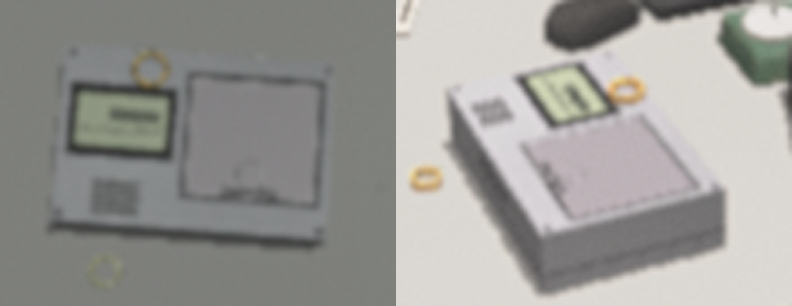

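Request:
step_arm(
  series=[23,-33.4,0,0.0113,1,23,-33.4,0,0.0113,1,23,-33.4,0,0.0113,1,23,-33.4,0,0.0113,1,23,-33.4,0,0.0113,1,23,-33.4,0,0.0113,1,23,-33.4,0,0.0113,1,23,-33.4,0,0.0113,1,23,-33.4,0,0.0113,1,23,-33.4,0,0.0113,1,23,-33.4,0,0.0113,1,23,-33.4,0,0.0113,1,23,-33.4,0,0.0113,1,23,-33.4,0,0.0113,1,23,-33.4,0,0.0113,1,0,0,-30,0,1,0,0,-20,0,1,0,0,-20,0,1,0,0,0,0,1,0,0,0,0,1],
)

```text
clock: 2.6
eef_pos: [482.9, 31.5, 121.9]
eef_rot: [3.142, 0.001, 3.058]
wrist_force: [0.0, -0.4, 0.3]
finger_gap: 0.2
finger_force: 0.0
```

```bash
python3 - <<'E'
from h import *
p,d=manip.camera('scene'); q,_=manip.camera('top')
cv2.imwrite('pics/c2.png',np.hstack([cv2.resize(p[120:270,200:330],None,fx=3,fy=3,interpolation=2),cv2.resize(q[170:320,220:340],None,fx=3,fy=3,interpolation=2)]))
E
```

```text
(no output)
```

View pics/c2.png

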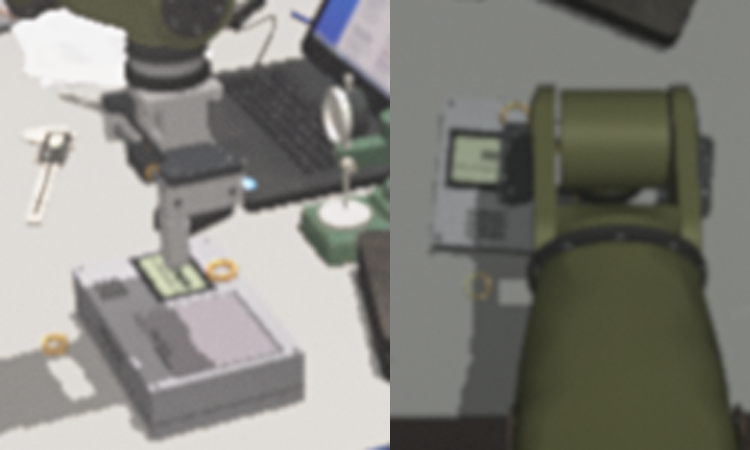

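The left half shows the closed fingertip at (180,262) above the flap's front part. The top view is hidden by the arm, but nothing looks out of place. Now I'll press down.

Request:
step_arm(
  series=[0,0,-20,0,1,0,0,-14,0,1,0,0,-4,0,1,0,0,-3,0,1,0,0,-2,0,1,0,0,-1,0,1,0,0,0,0,1],
)

```text
clock: 3.58
eef_pos: [482.6, 31.5, 77.3]
eef_rot: [-3.142, 0.0, 3.058]
wrist_force: [0.5, 0.3, 0.0]
finger_gap: 0.3
finger_force: 0.0
```

Request:
step_arm(
  series=[0,0,-1,0,1,0,0,-1,0,1,0,0,0,0,1],
)

```text
clock: 3.95
eef_pos: [482.5, 31.5, 75.1]
eef_rot: [3.142, -0.0, 3.058]
wrist_force: [0.1, -0.3, -0.9]
finger_gap: 0.3
finger_force: 0.0
```

```bash
python3 - <<'E'
from h import *
p,d=manip.camera('scene'); print(manip.read_state()['wrist_force'])
cv2.imwrite('pics/c3.png',cv2.resize(p[180:270,210:320],None,fx=6,fy=6,interpolation=2))
E
```

```text
[ 0.11969315 -0.23117547 -0.54046011]
```

View pics/c3.png

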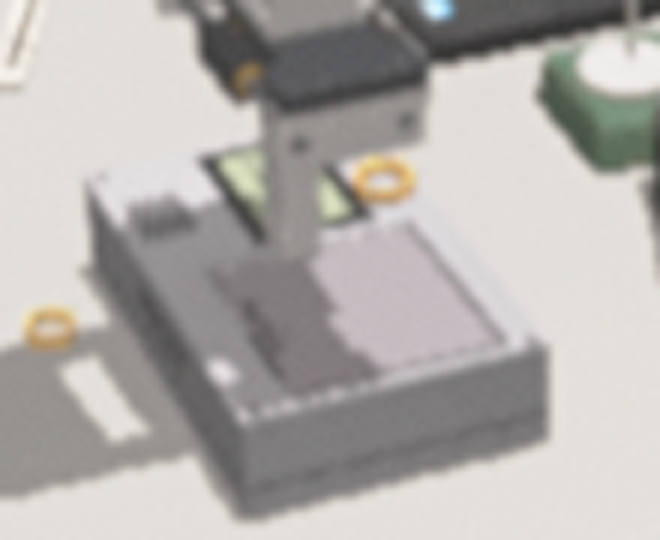

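```bash
cat >> h.py <<'E'
def proj(n,P):
    c,f,M,e=info(n); K=np.array([[f,0,c['cx']],[0,f,c['cy']],[0,0,1]])
    q=(np.array(P,float)-e)@M
    return cv2.projectPoints(q.reshape(-1,1,3),np.zeros(3),np.zeros(3),K,np.array([c['k1'],0,0,0,0.]))[0][:,0]
E
python3 - <<'E'
from h import *
c=np.array([512.6,77.6]);a=-.083
def L(x,y,z): return [c[0]+x*np.cos(a)-y*np.sin(a), c[1]+x*np.sin(a)+y*np.cos(a), z]
P=[L(-75,115,58),L(75,115,58),L(75,-115,58),L(-75,-115,58),L(-46,6,58),L(50,6,58),L(50,-104,58),L(-46,-104,58),L(-26,-49,58),[482.5,31.5,50],[482.5,31.5,60]]
print('crop xy',(proj('scene',P)-[210,180])*6+2.5)
d=np.load('scene0.npy'); print('depth pts',world('scene',[(258,224),(275,230),(285,235),(270,235)],d))
E
```

```text
crop xy [[ 88.12577085 175.10237041]
 [365.67906449 113.19979179]
 [554.82780401 342.81379566]
 [247.04116384 421.28554907]
 [216.33891402 270.39800292]
 [402.42406282 226.2760371 ]
 [495.11264133 343.02573378]
 [299.38707953 392.58602034]
 [297.03848138 319.71278692]
 [296.8576175  333.44949824]
 [296.10004643 315.59916383]]
depth pts [[497.80101058  69.25885064  60.9088233 ]
 [525.19263218  16.65458959  62.20109618]
 [537.74212483 -18.94697184  62.40516203]
 [504.6054924    7.08907497  57.79468287]]
```

```bash
python3 - <<'E'
from h import *
p,d=manip.camera('scene')
for v in range(212,242,2):
    px=[(u,v) for u in range(250,270,3)]
    W=world('scene',px,d); print(v,[tuple(int(x) for x in w) for w in W])
print(manip.read_state()['eef_pos'])
cv2.imwrite('pics/c4.png',cv2.resize(cv2.convertScaleAbs(p[200:250,230:290],alpha=1.8,beta=-60),None,fx=10,fy=10,interpolation=0))
E
```

```text
212 [(506, 143, 58), (513, 135, 61), (472, 22, 133), (478, 17, 134), (489, 21, 129), (542, 114, 63), (552, 114, 60)]
214 [(500, 129, 60), (508, 126, 59), (474, 27, 124), (481, 23, 124), (486, 16, 126), (537, 104, 63), (546, 103, 61)]
216 [(497, 123, 57), (503, 115, 60), (471, 22, 121), (481, 23, 118), (488, 19, 118), (533, 97, 61), (543, 96, 58)]
218 [(489, 105, 63), (497, 101, 63), (471, 23, 114), (479, 21, 112), (490, 25, 107), (530, 89, 59), (537, 85, 60)]
220 [(485, 97, 62), (496, 99, 58), (475, 32, 101), (479, 20, 107), (488, 21, 103), (526, 81, 58), (534, 78, 57)]
222 [(482, 90, 60), (491, 88, 58), (474, 30, 96), (478, 20, 101), (488, 22, 97), (521, 71, 59), (526, 62, 62)]
224 [(478, 81, 60), (487, 81, 56), (496, 79, 55), (500, 67, 61), (509, 67, 58), (516, 63, 58), (523, 57, 59)]
226 [(475, 75, 57), (482, 69, 58), (490, 66, 58), (495, 58, 60), (503, 55, 60), (511, 53, 58), (517, 45, 61)]
228 [(470, 63, 59), (477, 60, 58), (484, 54, 59), (490, 47, 61), (501, 51, 56), (507, 43, 59), (515, 40, 58)]
230 [(466, 56, 57), (473, 51, 58), (481, 47, 58), (487, 41, 59), (497, 42, 55), (502, 32, 60), (509, 29, 59)]
232 [(461, 46, 58), (469, 42, 58), (476, 37, 59), (482, 31, 60), (490, 27, 60), (496, 22, 61), (504, 18, 61)]
234 [(457, 37, 58), (465, 33, 58), (470, 24, 61), (480, 26, 57), (485, 18, 60), (494, 17, 58), (500, 10, 60)]
236 [(453, 27, 59), (460, 24, 58), (466, 17, 60), (473, 12, 61), (482, 12, 58), (488, 4, 61), (496, 3, 59)]
238 [(448, 16, 60), (463, 30, 47), (462, 9, 60), (470, 5, 59), (477, 2, 59), (483, -5, 62), (490, -9, 62)]
240 [(444, 9, 59), (453, 7, 57), (459, 2, 58), (465, -4, 61), (473, -6, 59), (481, -8, 58), (489, -10, 56)]
[482.56672454  31.49562411  75.1548085 ]
```

View pics/c4.png

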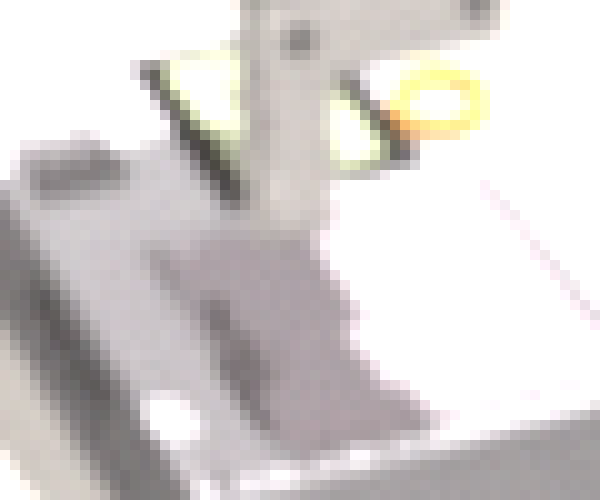

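The fingertips show up at about (285,235) in the crop. By depth they are near z≈95, still about 35 mm above the flap, and the wrist force is zero, so there's no contact yet. I'll keep going down in small steps and watch the force.

Request:
step_arm(
  series=[0,0,-3,0,1,0,0,-3,0,1,0,0,-3,0,1,0,0,0,0,1],
)

```text
clock: 4.55
eef_pos: [482.4, 31.5, 65.9]
eef_rot: [-3.142, -0.0, 3.058]
wrist_force: [1.0, 0.9, -0.4]
finger_gap: 0.6
finger_force: 0.0
```

```bash
python3 - <<'E'
from h import *
p,d=manip.camera('scene'); s=manip.read_state(); print(s['eef_pos'],s['joints'])
vv,uu=np.mgrid[150:250,215:310]; px=np.c_[uu.ravel(),vv.ravel()]
W=world('scene',px,d)
m=(abs(W[:,0]-482)<15)&(abs(W[:,1]-31)<22)&(W[:,2]>66)
print('tip z',np.sort(W[m,2])[:12])
g=(abs(W[:,0]-482)<45)&(abs(W[:,1]-31)<110)&(W[:,2]>66)
for z in range(70,230,10):
    k=g&(abs(W[:,2]-z)<5)
    if k.sum()>3: print(z,k.sum(),W[k].min(0)[:2].round(),W[k].max(0)[:2].round())
E
```

```text
[482.51004078  31.50525426  66.03411073] [-1.05699675e-02  3.03689922e-01  1.83457203e+00  1.46255900e-05
  1.00361836e+00 -1.49806135e+00]
tip z [78.16905218 82.8713517  84.38730182 84.99784518 85.54234198 85.89877473
 87.70711928 89.197484   89.66563065 90.16058261 90.37886882 90.4539863 ]
80 4 [473.  27.] [491.  34.]
90 20 [471.  17.] [489.  46.]
100 30 [472.  16.] [493.  43.]
110 29 [471.  15.] [494.  44.]
120 31 [471.  16.] [492.  41.]
130 28 [471.  15.] [489.  41.]
140 6 [471.  18.] [485.  37.]
150 8 [472.  30.] [476.  47.]
180 66 [443. -52.] [507. 111.]
190 149 [441. -55.] [510. 112.]
200 179 [441. -57.] [509. 119.]
210 103 [442. -59.] [509. 115.]
220 411 [442. -61.] [511. 123.]
```

Request:
step_arm(
  series=[0,0,-8,0,1,0,0,-7,0,1,0,0,-4,0,1,0,0,0,0,1],
)

```text
clock: 5.1
eef_pos: [482.4, 31.5, 46.8]
eef_rot: [-3.142, -0.001, 3.058]
wrist_force: [-0.9, -1.1, 0.2]
finger_gap: 0.4
finger_force: 0.0
```

```bash
cat > tip.py <<'E'
from h import *
p,d=manip.camera('scene'); s=manip.read_state(); print(s['eef_pos'],s['wrist_force'])
vv,uu=np.mgrid[150:250,215:310]; px=np.c_[uu.ravel(),vv.ravel()]
W=world('scene',px,d); x,y,_=s['eef_pos']
m=(abs(W[:,0]-x)<15)&(abs(W[:,1]-y)<22)&(W[:,2]>66)
print('tip z',np.sort(W[m,2])[:8])
g=(abs(W[:,0]-x)<45)&(abs(W[:,1]-y-40)<30)&(W[:,2]>66)
print('body',np.sort(W[g&(W[:,1]>y+30)][:,2])[:8])
E
python3 tip.py
```

```text
[482.53042176  31.5131497   47.04603688] [-0.36345756 -0.06521833  0.66278451]
tip z [67.0072937  68.16234265 68.30132028 69.03205563 69.1226024  69.44503179
 71.39078534 72.38126231]
body [174.45379423 174.65140018 175.24140383 175.40358038 176.30132581
 176.55226395 176.66519587 176.95734631]
```

Request:
step_arm(
  series=[0,0,-3,0,1,0,0,-2,0,1,0,0,-2,0,1,0,0,-2,0,1,0,0,0,0,1],
)

```text
clock: 5.78
eef_pos: [482.9, 31.5, 38.3]
eef_rot: [3.142, 0.001, 3.058]
wrist_force: [0.7, -0.8, 5.4]
finger_gap: 0.4
finger_force: 2.6
```

Request:
step_arm(
  series=[0,0,-2,0,1,0,0,0,0,1],
)

```text
clock: 6.02
eef_pos: [483.0, 31.5, 36.9]
eef_rot: [3.142, 0.001, 3.058]
wrist_force: [-2.2, 0.1, 12.1]
finger_gap: 0.9
finger_force: 6.3
```

Firm stop at TCP z≈37.5, so the tips sit 15 mm above the reported TCP and I'll shift every height by −40 mm. Now I release and back away.

Request:
step_arm(
  series=[0,0,25,0,1,-20,0,45,0,1,-40,0,45,0,1,-40,0,25,0,1,0,0,0,0,1,0,0,0,0,1,0,0,0,0,1,0,0,0,0,1,0,0,0,0,1,0,0,0,0,1,0,0,0,0,1,0,0,0,0,1,0,0,0,0,1,0,0,0,0,1,0,0,0,0,1,0,0,0,0,1],
)

```text
clock: 8.02
eef_pos: [382.5, 31.5, 176.2]
eef_rot: [-3.142, -0.0, 3.058]
wrist_force: [0.4, -0.3, -0.0]
finger_gap: 0.6
finger_force: 0.0
```

```bash
python3 - <<'E'
from h import *
p,d=manip.camera('scene'); q,_=manip.camera('top'); print(manip.read_state()['eef_pos'])
cv2.imwrite('pics/c5.png',np.hstack([cv2.resize(p[120:270,200:330],None,fx=3,fy=3,interpolation=2),cv2.resize(q[170:320,220:340],None,fx=3,fy=3,interpolation=2)]))
E
```

```text
[382.55255689  31.49577112 176.14251772]
```

View pics/c5.png

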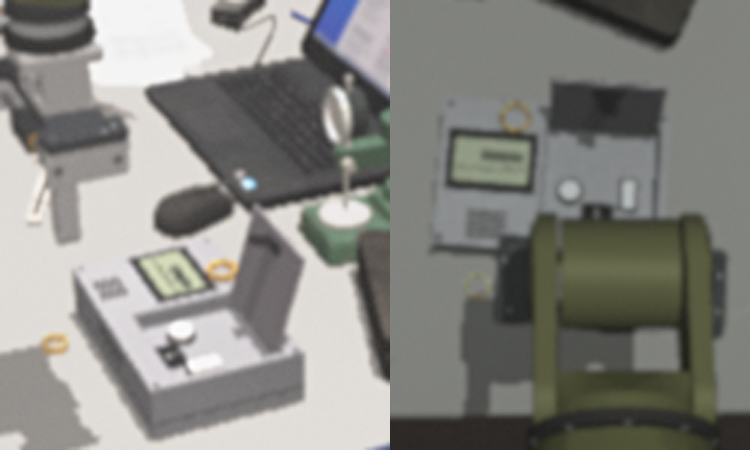

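The flap stands open: in the left half it is at (270,280), and the round white key is at (181,331). In the right half the round key is at (570,190) and the oblong key at (628,195). Now I'll measure the key.

```bash
python3 - <<'E'
from h import *
print('round',plane('top',[(280,233.3)],48),plane('scene',[(260.3,230.3)],48),'oblong',plane('top',[(299.3,235)],48))
E
```

```text
round [[498.70158884  56.5210132   48.        ]] [[497.48432413  54.60192123  48.        ]] oblong [[492.86397649  -2.09857793  48.        ]]
```

Request:
step_arm(
  series=[30,7,0,0,1,30,7,-20,0,1,30,6,-30,0,1,27,6,-30,0,1,0,0,-26,0,1,0,0,-20,0,1,0,0,-12,0,1,0,0,-3,0,1,0,0,-3,0,1,0,0,0,0,1],
)

```text
clock: 9.38
eef_pos: [499.9, 57.5, 32.7]
eef_rot: [3.142, 0.001, 3.058]
wrist_force: [-1.0, 0.4, 2.1]
finger_gap: 0.4
finger_force: 0.9
```

Request:
step_arm(
  series=[0,0,-2,0,1,0,0,-2,0,1,0,0,-2,0,1,0,0,0,0,1,0,0,0,0,1],
)

```text
clock: 10.0
eef_pos: [500.3, 57.5, 28.9]
eef_rot: [3.142, 0.002, 3.058]
wrist_force: [-15.1, -1.5, 40.1]
finger_gap: 0.6
finger_force: 19.8
```

Request:
step_arm(
  series=[0,0,10,0,1,0,0,40,0,1,0,0,50,0,1,0,0,54,0,1,0,0,0,0,1,0,0,0,0,1,24,-8,0,0,1,24,-8,0,0,1,24,-8,0,0,1,24,-8,0,0,1,24,-6,0,0,1,0,0,0,0,1,0,0,0,0,1],
)

```text
clock: 11.62
eef_pos: [618.7, 19.7, 178.9]
eef_rot: [-3.142, -0.002, 3.058]
wrist_force: [0.6, -0.8, 0.4]
finger_gap: 0.5
finger_force: 0.0
```

```bash
python3 - <<'E'
from h import *
p,d=manip.camera('scene'); s=manip.read_state(); print(s['eef_pos'],s['wrist_force'])
cv2.imwrite('pics/c6.png',cv2.resize(p[100:270,190:340],None,fx=3.5,fy=3.5,interpolation=2))
E
```

```text
[618.76923836  19.76374543 179.39288313] [-0.13553754  0.03881966  0.41388733]
```

View pics/c6.png

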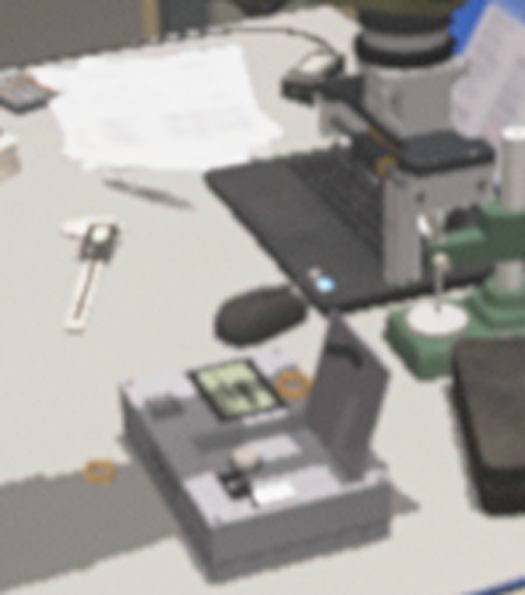

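Flap still open at (350,400), with the fingers above and behind it at (400,270). I'll come down behind the flap and sweep it forward and down.

Request:
step_arm(
  series=[0,0,-31,0,1,0,0,-31,0,1,0,0,0,0,1,-13,1.1,0,0,1,-13,1.1,0,0,1,-7.3,0.6,1.3,0,1,-7.3,0.6,1.3,0,1,-7.3,0.6,1.3,0,1,-7.2,0.6,-1.2,0,1,-7.2,0.6,-1.2,0,1,-7.2,0.6,-1.2,0,1,-7.2,0.6,-1.2,0,1,-7,0.6,-3.7,0,1,-7,0.6,-3.7,0,1,-7,0.6,-3.7,0,1,-5.7,0.5,-5.7,0,1,-5.7,0.5,-5.7,0,1,-5.7,0.5,-5.7,0,1,0,0,0,0,1],
)

```text
clock: 14.05
eef_pos: [504.2, 29.3, 88.5]
eef_rot: [-3.142, -0.001, 3.058]
wrist_force: [1.0, -1.1, 1.3]
finger_gap: 0.6
finger_force: 0.5
```

```bash
python3 - <<'E'
from h import *
p,d=manip.camera('scene'); s=manip.read_state(); print(s['eef_pos'],s['wrist_force'])
cv2.imwrite('pics/c7.png',cv2.resize(p[130:270,200:330],None,fx=4,fy=4,interpolation=2))
E
```

```text
[504.59496493  29.22641689  88.89344983] [-0.10602246 -0.24217995  2.44211952]
```

View pics/c7.png

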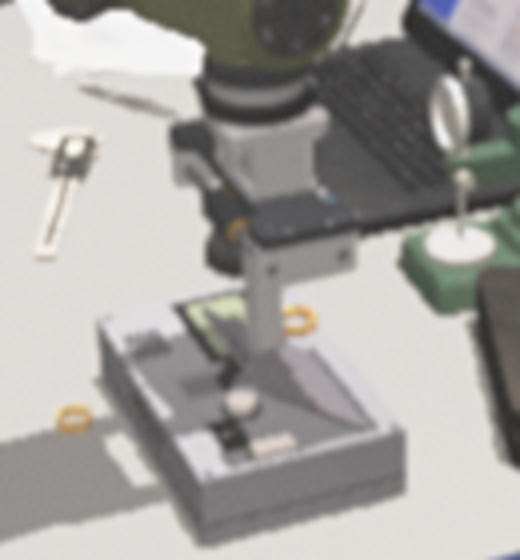

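The flap is half down at (310,385) under the fingertip at (262,350). I'll carry on down to the flush position.

Request:
step_arm(
  series=[-5,0.4,-7.2,0,1,-5,0.4,-7.2,0,1,-5,0.4,-7.2,0,1,-2,0.2,-5.2,0,1,-2,0.2,-5.2,0,1,-1,0.1,-5.2,0,1,0,0,-4,0,1,0,0,-4,0,1,0,0,-2,0,1,0,0,0,0,1],
)

```text
clock: 15.35
eef_pos: [484.6, 30.9, 41.6]
eef_rot: [-3.142, -0.001, 3.058]
wrist_force: [-1.5, -0.7, 1.5]
finger_gap: 0.1
finger_force: 1.0
```

Request:
step_arm(
  series=[0,0,-2,0,1,0,0,-2,0,1,0,0,-1.5,0,1,0,0,0,0,1,0,0,0,0,1],
)

```text
clock: 15.98
eef_pos: [485.0, 30.9, 37.0]
eef_rot: [-3.142, 0.001, 3.058]
wrist_force: [-6.0, 0.8, 12.5]
finger_gap: 0.7
finger_force: 6.6
```

Same stop and force as the first press. I'll lift off and check.

Request:
step_arm(
  series=[0,0,5,0,1,0,0,25,0,1,-30,0,45,0,1,-40,0,45,0,1,-40,0,20,0,1,0,0,0,0,1,0,0,0,0,1,0,0,0,0,1,0,0,0,0,1,0,0,0,0,1,0,0,0,0,1,0,0,0,0,1,0,0,0,0,1],
)

```text
clock: 17.6
eef_pos: [374.8, 30.9, 176.3]
eef_rot: [-3.142, 0.0, 3.058]
wrist_force: [0.1, 0.2, 0.7]
finger_gap: 0.4
finger_force: 0.0
```

```bash
python3 - <<'E'
from h import *
p,d=manip.camera('scene'); q,_=manip.camera('top'); s=manip.read_state(); print(s['eef_pos'],s['wrist_force'])
cv2.imwrite('pics/c8.png',np.hstack([cv2.resize(p[120:270,200:330],None,fx=3,fy=3,interpolation=2),cv2.resize(q[170:320,220:340],None,fx=3,fy=3,interpolation=2)]))
E
```

```text
[374.78069399  30.89804149 176.37596865] [ 0.94631321 -0.54885177 -0.34365282]
```

View pics/c8.png

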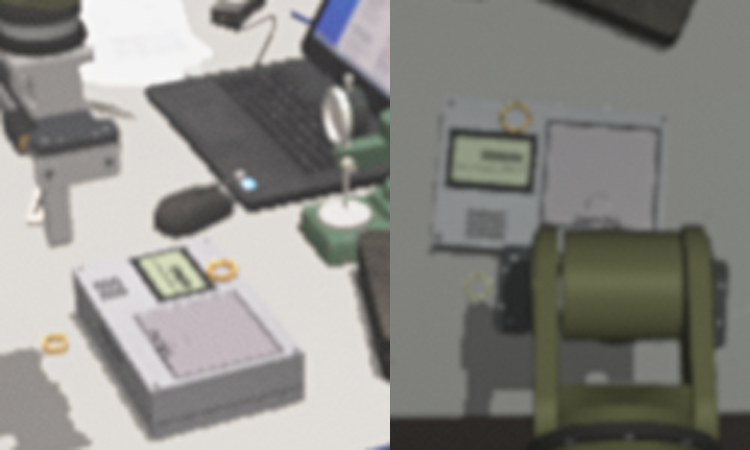

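The flap lies flush and shut, at (210,335) in the left half and (602,175) in the right. It stayed down for over a second after release, the box and rings have not moved, and the robot is clear.

```bash
python3 -c "
from cell import manip
print(manip.sign_off())"
```

```text
the job is handed in; nothing more can be done
None
```

The job is handed in (no verdict was returned): the flap popped open, the round key was pressed to its stop, and the last image shows the flap shut flush, the box and rings unmoved and the arm clear.

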